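# Clamp a lath in the drilling jig

## Robot

A 7-joint arm with a two-finger parallel gripper is mounted at the origin on the work surface. World frame = base frame: x ahead of the robot, y to its left, z up, the work surface at z = 0. Lengths are in mm, angles in rad, forces in N, time in s.
With the tool pointing down it reaches from about 425 to 1025 mm from the base axis. Payload 3.6 kg.
Tool frame: the origin (TCP) lies at the centre of the arm's flange, where the gripper is bolted on; the fingertips stand 173 mm ahead of it and the grasp point (between the pads) lies 155 mm ahead of it; z points along the fingers, y is the line along which they close (so a half turn about z gives the same grasp; the last joint's range is limited). The gripper opens to 85 mm and grips with 20 to 120 N. Pads are 22 mm wide; open, the fingers measure 114 mm over their backs; the gripper's body (76 mm by 85 mm) begins 54 mm behind the grasp point. The pads swing forward as they close: fully open they stand 13 mm farther back than shut.
Start: joints at [-1.304, 0.591, 0.048, 1.609, -0.033, 0.943, -0.034], TCP at [255.933, 678.327, 404.702] pointing down, gripper open.
Joint ranges: [-2.69, 2.69], [-0.47, 2.24], [-1.27, 1.36], [0.19, 2.51], [-1.53, 4.68], [0.08, 2.07], [-3.09, 3.09]. Speed limits (rad/s): [2.57, 2.57, 3.14, 3.14, 3.14, 3.14, 3.14].

## Interface

Orientations are given as [roll, pitch, yaw] about the fixed x, y, z axes, in that order (R = Rz(yaw) Ry(pitch) Rx(roll)).
In Python, from rig import env gives the robot as it stands. The module is installed in compiled form; this text tells all that it offers.
- The arm moves only by the tool move_arm, never from a script. Its argument "increments" is a list of rows, each a list of 6 numbers: the shift along the tool's x, y, z in cm, then the turn, a rotation vector about the tool's x, y, z in degrees. In form: [[tx, ty, tz, rx, ry, rz], ...]. A call has 1 to 10 rows; each row shifts and turns the commanded pose from where the row before left it, along the tool's axes as they then stand; what a row does not reach is not made up. A row lasts 1/10 s, in which the tool goes at most 50 mm and 8.59 degrees, less where a joint would pass 70% of its speed; a pose out of reach is approached as far as the arm can. A call is refused whole if a number of a shift passes 5 or a number of a turn 8.59, either way. A call with a gripper value outside its range is refused whole. "claw" is the closure, from -1 (fully open) to 1 (shut), set as the call begins (left out, the last holds). The fingers move at their own pace and stop on an object; "grip_force" is the grip in N (left out, the last holds). Time passes only in rows, so rows that do not move let the fingers close. It gives the time, the measured TCP pose, the force, the opening and the grip force at its end, in the units of the state.
- env.sense(): the state, without advancing time (a new reading comes with each control period).
- env.camera(name): name is "side" or "top" or "wrist"; returns a dict with "img" (480x640x3 uint8, red, green, blue), "fov_y" (degrees; the focal length in pixels is half the picture's height over the tangent of half this angle, whatever the lens; pixels are square), "cx", "cy" (the principal point, pixels), "R" (3x3) and "t" (3): a world point X has camera coordinates R X + t; the wrist camera has in their place "mount" (4x4, takes a point from camera to tool coordinates, whose origin is the TCP and whose axes are the flange's). Camera axes: x right, y down, z forward; pixel columns grow to the right and rows downward; lengths in mm; the calibration is good to about 2 mm. A picture is of the moment at which its call begins: read the wrist's pose just before it. There is no depth.
- env.finish_job(): hands the job in; it is judged then, once.
Trained networks look in a picture, given as the dict that the camera call returned (one of the last four; its "shot" number tells which), for a name from the list of things; names that differ only in an ending like _2 or _b are one class to them, and where a whole thing is asked for, a point or a joint stands for the part that bears it (a point fixed in the world has none). Each returns a list of dicts, best first, with "confidence" (0 to 1); they miss things now and then, are a little off and sometimes report something else, mostly with a low value. They report only what shows in the picture. A call takes as long as a camera call. They do not tell look-alikes from the thing itself.
- env.masks_of(thing, picture): "pixels" (480x640 bool, what is visible of it) and "extent" ([left, top, right, bottom] in pixels, round what is visible of it).
- env.spot_point(thing, picture): "pixel" ([column, row] in pixels: a listed point, or the origin of a listed thing).
The state is a dict: "t": time; "joints": joint angles; "qd": joint speeds; "joint_efforts": joint torques, N m; "eef_pos": TCP position; "tcp_rot": TCP orientation; "force": force on the tool from outside, world axes, zero at the start; "wrist_torque": the same for the moment, N m; "finger_gap": finger opening in mm; "finger_force": force on a finger pad.
Only numpy, scipy, OpenCV 4.12 (cv2) and the standard library are available. Lean on these libraries where they do the work, as an engineer would, in place of code of your own. Each camera call takes 0.05 s, during which the arm holds its last target. There are 200 camera calls.

## Task

Get the lath ready for drilling: take the loose offcut off the plywood jig and put it in the grey tray, then, leaving the lath on its pin, push its free end round until the lath lies flush along the fence. Swing the metal drill-guide flap over and lower it gently, without letting it drop, flat onto the fence, and then turn the wooden catch fully over the flap. Leave the other things on the bench where they are.

Things in the scene. Friction and masses are not known exactly. Their poses are not given: they have to be found in the camera images.
- jig: Drilling jig, fixed to the bench: plywood base 250 (x) x 300 (y) x 18 mm thick. Origin at the centre of its underside; its -x edge faces the robot. Offsets below are in these jig axes, mm, from this origin; heights are above the bench.
- fence (a point): Middle of the top edge of the fence's face (the face that looks to the robot), at jig x +50, y -30, height 46. The fence is a fixed wooden strip 20 (x) x 160 (y) x 28 mm on the jig base; its face spans jig y -110 to +50.
- pin (a point): Top of the fixed steel locating pin, 12 mm diameter, at jig x +31.5, y +80, height 48.
- lath: Loose light wooden lath 36 x 200 x 24 mm flat on the jig base, its 15 mm hole over the pin, about which it turns freely. Origin on the hole axis at its underside. It runs along its own y: heel at +20, free end at -180 mm; width +-18 mm in x. It starts 0.6 to 0.85 rad from the fence, free end towards the robot; with its y axis along jig y its +x edge is flush with the fence's face.
- lath_end (a point): Middle of the lath's free end (half-way up, 12 mm over the jig base); axes as the lath's.
- offcut_center (a point): Centre of the loose offcut, a plain wooden block 64 (its x) x 36 (its y) x 34 mm high, lying on the jig base between the lath and the fence, in the way of the lath's free end.
- offcut: The same offcut; origin at the centre of its underside.
- tray: Open grey plastic tray 200 (x) x 150 (y) x 50 mm high outside, walls and floor 5 mm, fixed, origin at the centre of its underside; to the left or the right of the jig.
- flap (a joint): Angle of the metal drill-guide flap, rad: 0 = closed, level, on the fence's top; 1.57 = upright; 1.75 to 2.05 (its limit) = open, leaning away from the robot. As it falls, the bar goes up and over towards the robot. 300 g; slightly stiff hinge: it stays put near upright but falls by itself below about 1.1 rad.
- flap_hinge (a point): Middle of the flap's hinge line, which runs along jig y behind the fence: jig x +85, y -27.5, height 50. The flap is an aluminium leaf 85 mm long from here, 125 mm wide, 8 mm thick, with two side arms carrying a round cross bar 130 mm from the hinge line. Hinge lugs at jig y -98 and +43, top height 60.
- flap_bar (a point): Middle of the flap's cross bar: round steel, 12 mm diameter, along jig y, 108 mm free between the arms, 39 mm gap between bar and leaf. With the flap closed it is at jig x -45, y -27.5, height 50 (32 mm over the jig base).
- catch (a joint): Angle of the wooden catch about its upright pivot, rad, counter-clockwise from above: 0 = points to the jig's -x, clear of the flap; 1.57 = points to the jig's -y, across the closed flap; end stop at 1.6. It starts at -0.35 to 0.2, is slightly stiff and stays where left.
- catch_pivot (a point): Pivot of the catch, at its underside: jig x +72, y +78, height 58. The catch is a wooden bar 105 x 22 x 18 mm reaching 95 mm from here.
- catch_peg (a point): Centre of the upright round peg on the catch's end, 85 mm from the catch's pivot: 13 mm diameter, from 76 to 108 mm above the bench.
- sander: Bystander: black plastic sanding pad 66 x 40 x 12 mm with a round knob up to 50 mm, on the jig base near its left corner towards the robot; origin under its centre.
- glue: Bystander: white glue bottle, 54 mm diameter, 160 mm tall, behind the jig to the right; origin under its centre.
- tin: Bystander: steel tin, 80 mm diameter, 70 mm tall, behind the jig to the left; origin under its centre.
- hammer: Bystander: hammer on the bench at the right.
- screwdriver: Bystander: screwdriver on the bench near the robot, right.
- square: Bystander: try square, wooden stock 120 mm, steel blade 150 mm, near the robot, left.
- mug: Bystander: blue mug, 80 mm diameter, 90 mm tall, left.
- toolbox: Bystander: closed steel toolbox 204 x 144 x 88 mm with a handle up to 115 mm, fixed, on the other side of the jig from the tray.
Things that resemble listed ones, but are neither listed nor needed, are in the scene too. Leave any green, turquoise or yellow look-alike of the offcut alone.

How it is judged (in metres and radians):
On the way, in this order (a step that is already met when the one before it is completed fails the run):
1. the offcut lies in the tray, let go (x of offcut_center in the frame of tray between -0.09 and 0.09 m and y of offcut_center in the frame of tray between -0.065 and 0.065 m and height (world z) of offcut_center below 0.045 m and contact force between the fingers and offcut below 0.2 N), for 0.2 s.
2. the lath, on its pin, lies along the fence (x of lath_end in the frame of jig above 0.0265 m and x of lath in the frame of jig above 0.0275 m and angle between the y axis of lath and the y axis of jig, either way round below 0.03 rad and height (world z) of lath_end below 0.034 m), for 0.2 s.
3. the flap is down on the fence (value of joint flap below 0.04 rad), for 0.2 s.
4. the catch is turned over the flap (value of joint catch above 1.35 rad), for 0.2 s.
At the end, for the whole second after the job is handed in: The offcut lies in the tray; the lath, still on its pin and flat on the jig, lies along the fence (free end within 5 mm of it, parallel within 0.03 rad); the flap is down on the fence (within 0.04 rad); the catch is turned across the flap (past 1.35 rad of 1.57); the lath is at rest (all of step 2 and x of offcut_center in the frame of tray between -0.09 and 0.09 m and y of offcut_center in the frame of tray between -0.065 and 0.065 m and height (world z) of offcut_center below 0.045 m and height (world z) of lath below 0.022 m and linear speed of lath below 0.02 m/s and value of joint flap below 0.04 rad and value of joint catch above 1.35 rad); the robot touches nothing.
It fails at once if the flap drops onto the fence (turning down faster than 2 rad/s in its last 0.6 rad) (value of joint flap below 0.6 rad and velocity of joint flap below -2 rad/s).
It fails at once if the lath is lifted off its pin (height (world z) of lath above 0.048 m).
It fails at once if another thing on the bench is moved by more than 30 mm (distance of any of sander, glue, tin, hammer, screwdriver, square, mug from where it was at the start of the episode above 0.03 m).
It also fails if it takes over 72 s, if anything falls off the work surface, if the arm or the gripper's body presses on something with over 40 N, if the wrist force passes 120 N, or if a joint passes its speed limit or range.

## Working session

There is one attempt and no reset: what is moved stays moved. The work goes in short steps, Python scripts to look and compute and a tool call to move; the robot and the scene stay as the last step left them, time stands still between calls to the robot, and variables do not carry over. Pictures are saved under pics/ and viewed, at most 10 in all, crops included, and the job is handed in when it is done.

Besides the shell and the picture viewer there is one more tool, called after ">>>" as a command line: name --pt "numbers of a row" for each row, then --argument value for the rest. move_arm: Moves the arm, as the interface text tells. Its arguments: {"type":"object","properties":{"increments":{"type":"array"},"claw":{"type":"number"},"grip_force":{"type":"number"}},"required":["increments"]}

```bash
mkdir -p pics
cat > h.py <<'E'
import numpy as np, cv2
from scipy.spatial.transform import Rotation as Ro
from rig import env
def K(c):
    f=240/np.tan(np.radians(c['fov_y'])/2); return f
def ray(c,px,s=None):
    f=K(c); d=np.array([(px[0]-c['cx'])/f,(px[1]-c['cy'])/f,1.])
    if 'R' in c and c.get('R') is not None:
        R=np.array(c['R']);t=np.array(c['t']); return -R.T@t, R.T@d
    M=np.array(c['mount']); Rt=Ro.from_euler('xyz',s['tcp_rot']).as_matrix(); p=np.array(s['eef_pos'])
    return p+Rt@M[:3,3], Rt@(M[:3,:3]@d)
def at_z(c,px,z,s=None):
    o,d=ray(c,px,s); return o+d*(z-o[2])/d[2]
def proj(c,X,s=None):
    X=np.array(X,float);f=K(c)
    if 'R' in c and c.get('R') is not None: q=np.array(c['R'])@X+np.array(c['t'])
    else:
        M=np.array(c['mount']); Rt=Ro.from_euler('xyz',s['tcp_rot']).as_matrix()
        q=M[:3,:3].T@(Rt.T@(X-np.array(s['eef_pos']))-M[:3,3])
    return np.array([c['cx']+f*q[0]/q[2],c['cy']+f*q[1]/q[2]])
def save(c,n): cv2.imwrite('pics/'+n,cv2.cvtColor(c['img'],cv2.COLOR_RGB2BGR))
E
python3 - <<'E'
from h import *
np.set_printoptions(precision=1,suppress=True)
s=env.sense(); print({k:np.round(v,3) for k,v in s.items()})
for n in ['top','side']:
    c=env.camera(n); save(c,n+'0.png'); print(n,c['fov_y'],c.get('t'))
    Z=dict(fence=46,pin=48,lath=18,lath_end=30,offcut_center=35,tray=0,flap_hinge=50,flap_bar=150,catch_pivot=58,catch_peg=108,jig=0,sander=18)
    for k,z in Z.items():
        for r in env.spot_point(k,c)[:4]: print(k,round(r['confidence'],2),np.array(r['pixel']),at_z(c,r['pixel'],z))
E
```

```text
{'t': np.float64(0.0), 'joints': array([-1.3,  0.6,  0. ,  1.6, -0. ,  0.9, -0. ]), 'qd': array([-0.,  0., -0., -0., -0.,  0., -0.]), 'joint_efforts': array([  0. , -54.9,   1.5, -19.8,   0. ,   0. ,  -0. ]), 'eef_pos': array([255.7, 677.9, 403.5]), 'tcp_rot': array([-3.1,  0. ,  2.8]), 'force': array([ 0.1, -0.3, -0.6]), 'wrist_torque': array([-0.1,  0.1,  0. ]), 'finger_force': np.float64(0.0), 'finger_gap': np.float64(85.647)}
top 44.75377710041443 [ -74.2  497.9 1309. ]
fence 0.9 [308.5 208.9] [574.1 -63.5  46. ]
pin 0.82 [264.8 211.8] [564.5  37.3  48. ]
pin 0.65 [267.2 197.8] [597.7  32.8  48. ]
pin 0.38 [243.2 263.8] [442.7  82.8  48. ]
lath 0.82 [262.2 214.2] [564.6  45.   18. ]
lath 0.41 [443.  177.9] [ 663.4 -385.5   18. ]
lath_end 0.76 [309.5 276.9] [417.6 -69.1  30. ]
lath_end 0.45 [264.4 213.6] [563.8  39.1  30. ]
offcut_center 0.89 [195.1 275.3] [415.4 192.8  35. ]
offcut_center 0.84 [342.  242.3] [ 499.1 -142.9   35. ]
offcut_center 0.8 [286.4 141.9] [737.7  -8.2  35. ]
offcut_center 0.68 [499.  267.8] [ 447.4 -508.2   35. ]
tray 0.6 [136.5 240.5] [498.  340.7   0. ]
f
[... 900 characters left out ...]
 ]
offcut_center 0.95 [258.6 211.3] [411.1 170.   35. ]
offcut_center 0.94 [255.9 368.6] [ 202.2 -316.6   35. ]
offcut_center 0.69 [429.9 401.6] [ 447.8 -526.4   35. ]
offcut_center 0.61 [341.8 271.2] [ 486.7 -147.3   35. ]
tray 0.66 [260.2 181.9] [496.4 366.5   0. ]
tray 0.65 [344.4 210.3] [648.5 114.1   0. ]
flap_hinge 0.59 [367.9 233.4] [608.8 -66.1  50. ]
flap_hinge 0.56 [342.6 274.7] [ 472.9 -173.5   50. ]
flap_bar 0.69 [381.4 189.2] [658.1 -37.1 150. ]
catch_pivot 0.94 [345.  210.3] [603.7  39.6  58. ]
catch_peg 0.78 [314.  203.6] [509.6  37.2 108. ]
catch_peg 0.69 [377.9 188.8] [692.6  24.7 108. ]
jig 0.95 [328.2 256.8] [505.9 -48.9   0. ]
sander 0.69 [282.4 229.3] [442.9  87.3  18. ]
```

Run:
```python
import cv2
a=cv2.imread('pics/top0.png')[110:330,80:380]; cv2.imwrite('pics/topc.png',cv2.resize(a,(800,587),interpolation=cv2.INTER_CUBIC))
a=cv2.imread('pics/side0.png')[130:370,200:500]; cv2.imwrite('pics/sidec.png',cv2.resize(a,(750,600),interpolation=cv2.INTER_CUBIC))
```

```text
(no output)
```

View pics/topc.png

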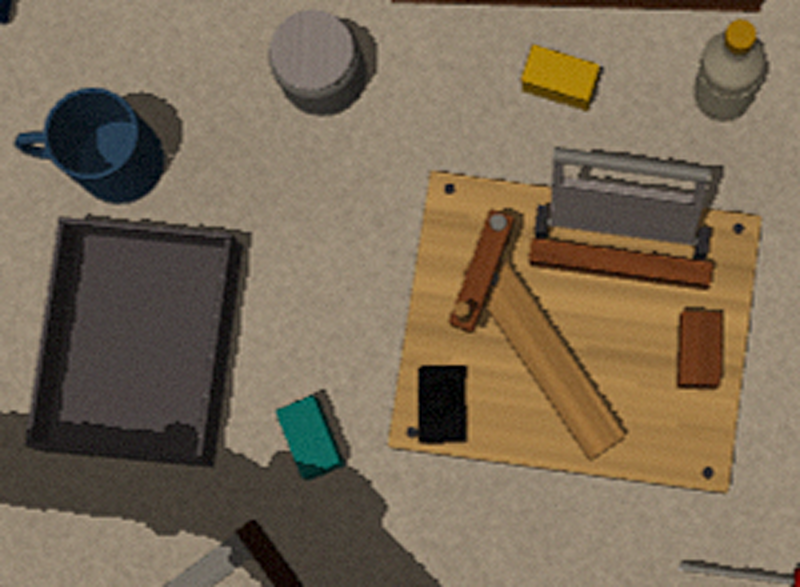

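View pics/sidec.png

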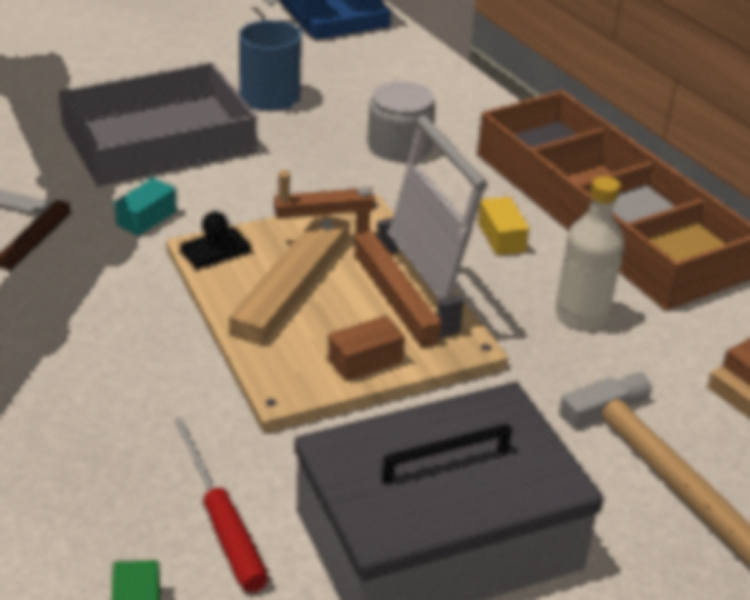

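```bash
cat >> h.py <<'E'
def J(p,x,y,z):
    c,s=np.cos(p[2]),np.sin(p[2]); return np.array([p[0]+c*x-s*y,p[1]+s*x+c*y,z])
E
python3 - <<'E'
from h import *
from scipy.optimize import least_squares
np.set_printoptions(precision=2,suppress=True)
ct=env.camera('top'); cs=env.camera('side')
print('camc',ray(ct,(320,240))[0],ray(cs,(320,240))[0],ct['cx'],ct['cy'])
T=lambda u,v:(80+u/2.6667-.0,110+v/2.668)
S=lambda u,v:(200+u/2.5,130+v/2.5)
P={'fence':(50,-30,46),'pin':(31.5,80,48),'flap_hinge':(85,-27.5,50),'catch_pivot':(72,78,76)}
obs=[]
for xy,uv in [((125,150,18),(431,171)),((125,-150,18),(762,214)),((-125,-150,18),(728,490)),((-125,150,18),(389,446))]: obs.append(('corner',ct,xy,T(*uv)))
for xy,uv in [((-125,150,18),(168,243)),((-125,-150,18),(265,424)),((125,-150,18),(507,355))]: obs.append(('cornerS',cs,xy,S(*uv)))
for n,c in [('t',ct),('s',cs)]:
    for k,v in P.items():
        v=v if k!='catch_pivot' else (72,78,58)
        r=env.spot_point(k,c)
        if r: obs.append((k+n,c,v,r[0]['pixel']))
res=lambda p:np.concatenate([proj(c,J(p,*v))-np.array(px) for _,c,v,px in obs])
r=least_squares(res,[525,-50,-.1],loss='soft_l1'); print(r.x,np.degrees(r.x[2]))
for o,e in zip(obs,res(r.x).reshape(-1,2)): print(o[0],e)
p=r.x
# offcut
for c in(ct,cs):
  for m in env.masks_of('offcut',c):
    e=m['extent']; print('off',e,round(m['confidence'],2))
m=[m for m in env.masks_of('offcut',ct) if abs(m['extent'][0]-334)<12]
if m:
    q=np.argwhere(m[0]['pixels'])[:,::-1].astype(np.float32); rc=cv2.boxPoints(cv2.minAreaRect(q)); print(rc); print(np.array([at_z(ct,x,52) for x in rc]))
for u in [(683,308),(722,310),(718,387),(679,385)]: print(at_z(ct,T(*u),52))
for k,c,z in [('lath_end',ct,30),('lath_end',cs,30),('catch_peg',ct,92),('catch_peg',cs,92),('tray',ct,0)]:
    for x in env.spot_point(k,c)[:1]: print(k,x['confidence'],x['pixel'],at_z(c,x['pixel'],z))
for u in [(62,218),(250,233),(214,466),(28,446)]: print('tray',at_z(ct,T(*u),50))
for k,v in P.items(): print(k,J(p,*v))
E
```

```text
camc [ 295.24  -37.66 1370.55] [   3.94 -916.09  809.86] 308.045270436243 241.25880981418095
[521.73 -37.16  -0.11] -6.407590476817784
corner [-0.41 -0.76]
corner [ 0.17 -0.23]
corner [0.54 0.45]
corner [-0.58 -0.11]
cornerS [-0.7  -2.62]
cornerS [-0.01 -1.98]
cornerS [ 1.69 -0.26]
fencet [45.65 15.63]
pint [0.31 2.34]
flap_hinget [ 1.08 -0.63]
catch_pivott [-5.26  0.49]
fences [ 6.38 -4.6 ]
pins [ 1.22 -2.27]
flap_hinges [-0.71  0.68]
catch_pivots [-0.87  2.65]
off [334.8, 224.7, 352.9, 257.9] 0.97
off [275.5, 126.4, 304.0, 152.9] 0.88
off [181.3, 261.9, 210.0, 292.1] 0.83
off [486.8, 252.0, 508.1, 280.7] 0.69
off [394.6, 362.4, 432.6, 388.4] 0.67
off [328.3, 255.8, 359.8, 284.3] 0.87
off [245.6, 354.0, 261.1, 394.3] 0.73
off [410.8, 383.8, 444.3, 421.2] 0.68
off [389.4, 211.2, 410.5, 233.2] 0.64
off [244.5, 201.4, 268.5, 223.5] 0.57
[[334. 227.]
 [350. 227.]
 [350. 255.]
 [334. 255.]]
[[ 531.72 -122.83   52.  ]
 [ 532.56 -159.69   52.  ]
 [ 467.61 -160.19   52.  ]
 [ 466.82 -123.61   52.  ]]
[ 535.47 -127.68   52.  ]
[ 534.49 -161.39   52.  ]
[ 467.45 -158.47   52.  ]
[ 468.46 -125.01   52.  ]
lath_end 0.9 [297.0, 260.3] [414.28 -58.7   30.  ]
catch_peg 0.82 [252.1, 229.8] [514.1   61.77  92.  ]
catch_peg 0.87 [314.1, 202.2] [524.46  64.68  92.  ]
tray 0.63 [136.0, 241.1] [496.58 341.77   0.  ]
tray [602.54 410.11  50.  ]
tray [593.16 247.87  50.  ]
tray [391.25 267.4   50.  ]
tray [404.92 424.52  50.  ]
fence [568.07 -72.55  46.  ]
pin [561.96  38.83  48.  ]
flap_hinge [603.13 -73.97  50.  ]
catch_pivot [601.99  32.32  76.  ]
```

```bash
cat >> h.py <<'E'
def plan(wps,start=None,nodraw=False):
    """wps: list of (pos, rpy, n rows). prints rows"""
    s=env.sense()
    p,R=(np.array(s['eef_pos']),Ro.from_euler('xyz',s['tcp_rot'])) if start is None else (np.array(start[0],float),Ro.from_euler('xyz',start[1]))
    for pos,rpy,n in wps:
        T=Ro.from_euler('xyz',rpy); pos=np.array(pos,float); rv=(R.inv()*T).as_rotvec(); d=(pos-p)/n
        print('->',pos,'n',n,'step',np.linalg.norm(d).round(1),'mm',np.degrees(np.linalg.norm(rv)/n).round(2),'deg')
        rows=[]
        for i in range(n):
            rows.append(np.r_[R.inv().apply(d)/10,np.degrees(rv/n)].round(2)); R=R*Ro.from_rotvec(rv/n)
        for i in range(0,n,10): print([[float(x)+0 for x in r] for r in rows[i:i+10]])
        p=pos
E
python3 - <<'E'
from h import *
c=env.camera('wrist'); print(np.array(c['mount']).round(3),c['fov_y'],c['cx'],c['cy'],env.sense()['tcp_rot'])
plan([((440,300,420),(np.pi,0,np.pi),10),((450,-60,420),(np.pi,0,np.pi),10)])
E
```

```text
[[-0.0000e+00 -9.5400e-01 -2.9900e-01  7.7668e+01]
 [ 1.0000e+00 -0.0000e+00 -0.0000e+00  4.3000e-02]
 [ 0.0000e+00 -2.9900e-01  9.5400e-01  3.1429e+01]
 [ 0.0000e+00  0.0000e+00  0.0000e+00  1.0000e+00]] 59.307964338110814 319.58568998081927 239.96643589263664 [-3.14157715e+00  1.34164885e-05  2.78083621e+00]
-> [440. 300. 420.] n 10 step 42.1 mm 2.07 deg
[[-3.06, -2.89, -0.15, 0.0, 0.0, -2.07], [-2.95, -3.0, -0.15, 0.0, 0.0, -2.07], [-2.84, -3.1, -0.15, 0.0, 0.0, -2.07], [-2.73, -3.2, -0.15, 0.0, 0.0, -2.07], [-2.61, -3.3, -0.15, 0.0, 0.0, -2.07], [-2.49, -3.39, -0.15, 0.0, 0.0, -2.07], [-2.37, -3.48, -0.15, 0.0, 0.0, -2.07], [-2.24, -3.56, -0.15, 0.0, 0.0, -2.07], [-2.11, -3.64, -0.15, 0.0, 0.0, -2.07], [-1.98, -3.71, -0.15, 0.0, 0.0, -2.07]]
-> [450. -60. 420.] n 10 step 36.0 mm 0.0 deg
[[-0.1, -3.6, 0.0, 0.0, 0.0, 0.0], [-0.1, -3.6, 0.0, 0.0, 0.0, 0.0], [-0.1, -3.6, 0.0, 0.0, 0.0, 0.0], [-0.1, -3.6, 0.0, 0.0, 0.0, 0.0], [-0.1, -3.6, 0.0, 0.0, 0.0, 0.0], [-0.1, -3.6, 0.0, 0.0, 0.0, 0.0], [-0.1, -3.6, 0.0, 0.0, 0.0, 0.0], [-0.1, -3.6, 0.0, 0.0, 0.0, 0.0], [-0.1, -3.6, 0.0, 0.0, 0.0, 0.0], [-0.1, -3.6, 0.0, 0.0, 0.0, 0.0]]
```

>>> move_arm --pt "-3.06 -2.89 -0.15 0 0 -2.07" --pt "-2.95 -3.0 -0.15 0 0 -2.07" --pt "-2.84 -3.1 -0.15 0 0 -2.07" --pt "-2.73 -3.2 -0.15 0 0 -2.07" --pt "-2.61 -3.3 -0.15 0 0 -2.07" --pt "-2.49 -3.39 -0.15 0 0 -2.07" --pt "-2.37 -3.48 -0.15 0 0 -2.07" --pt "-2.24 -3.56 -0.15 0 0 -2.07" --pt "-2.11 -3.64 -0.15 0 0 -2.07" --pt "-1.98 -3.71 -0.15 0 0 -2.07" --claw -1

```text
t: 3.25
eef_pos: [440.8, 298.5, 420.1]
tcp_rot: [3.141, 0.001, -3.14]
force: [1.2, 0.6, -0.1]
finger_gap: 85.5
finger_force: 0.0
```

>>> move_arm --pt "-0.1 -3.6 0 0 0 0" --pt "-0.1 -3.6 0 0 0 0" --pt "-0.1 -3.6 0 0 0 0" --pt "-0.1 -3.6 0 0 0 0" --pt "-0.1 -3.6 0 0 0 0" --pt "-0.1 -3.6 0 0 0 0" --pt "-0.1 -3.6 0 0 0 0" --pt "-0.1 -3.6 0 0 0 0" --pt "-0.1 -3.6 0 0 0 0" --pt "-0.1 -3.6 0 0 0 0"

```text
t: 4.25
eef_pos: [450.4, -61.3, 420.1]
tcp_rot: [3.142, 0.001, -3.141]
force: [1.0, 0.1, 0.6]
finger_gap: 85.3
finger_force: 0.0
```

>>> move_arm --pt "0 0 0 0 0 0" --pt "0 0 0 0 0 0"

```text
t: 4.45
eef_pos: [450.4, -60.6, 419.9]
tcp_rot: [3.141, 0.001, 3.14]
force: [1.0, 1.8, -0.1]
finger_gap: 85.5
finger_force: 0.0
```

Run:
```python
from h import *
np.set_printoptions(precision=1,suppress=True)
s=env.sense(); c=env.camera('wrist'); save(c,'w1.png'); print(s['eef_pos'],s['tcp_rot'],s['force'],s['t'])
for k,z in dict(fence=46,pin=48,lath=18,lath_end=30,offcut_center=35,flap_hinge=50,flap_bar=180,catch_pivot=58,catch_peg=92,sander=18).items():
    for r in env.spot_point(k,c)[:2]: print(k,round(r['confidence'],2),np.array(r['pixel']),at_z(c,r['pixel'],z,s))
```

```text
[450.4 -60.6 419.9] [3.1 0.  3.1] [ 1.   1.8 -0.1] 4.45
fence 0.65 [308.1 329.7] [566.4 -70.9  46. ]
fence 0.45 [231.5 447.6] [ 699.6 -149.5   46. ]
lath 0.79 [423.3 311.9] [563.   40.5  18. ]
lath_end 0.89 [313.3 159.5] [414.6 -65.4  30. ]
lath_end 0.33 [227.6 256.8] [ 501.3 -143.3   30. ]
offcut_center 0.98 [225.5 257.7] [ 500.4 -144.1   35. ]
offcut_center 0.94 [608.4 162.1] [416.7 179.8  35. ]
flap_hinge 0.58 [303.8 363.7] [599.5 -75.1  50. ]
flap_bar 0.36 [473.8 199.8] [417.4  17.5 180. ]
catch_pivot 0.81 [417.9 367.4] [598.2  28.8  58. ]
catch_peg 0.61 [473.6 308.6] [522.2  59.3  92. ]
sander 0.59 [474.5 201.4] [453.4  78.5  18. ]
sander 0.41 [344.2 264. ] [513.  -37.2  18. ]
```

View pics/w1.png

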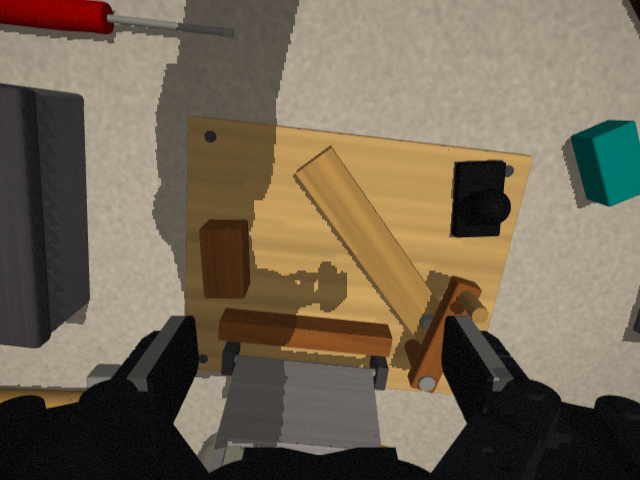

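Run:
```python
from h import *
np.set_printoptions(precision=1,suppress=True)
s=env.sense(); c=env.camera('wrist'); T=lambda u,z:at_z(c,u,z,s)
from scipy.optimize import least_squares
obs=[((-125,-150,18),(189,117)),((-125,150,18),(531,155)),((50,-30,46),(308,329.7)),((85,-27.5,50),(303.8,363.7)),((72,78,58),(417.9,367.4))]
f=lambda p:np.concatenate([proj(c,J(p,*v),s)-u for v,u in obs])
r=least_squares(f,[522,-37,-.11],loss='soft_l1'); p=r.x; print('jig',p[:2],round(p[2],4)); print(f(p).reshape(-1,2))
for k in ['offcut','lath','catch']:
    m=env.masks_of(k,c)[0]; q=cv2.convexHull(np.argwhere(m['pixels'])[:,::-1].astype(np.int32)); a=cv2.approxPolyDP(q,3,True)[:,0]
    print(k,m['confidence']); z={'offcut':52,'lath':42,'catch':76}[k]
    for u in a: print(u,T(u,z))
print(proj(c,J(p,31.5,80,48),s))
```

```text
jig [519.7 -37. ] -0.1077
[[-4.1 -1.5]
 [ 2.  -0.3]
 [-2.9  0.1]
 [ 0.1  1.9]
 [ 2.7  1.9]]
offcut 0.84
[639 194] [439.2 199.1  52. ]
[609 206] [449.1 176.9  52. ]
[588 199] [443.3 158.6  52. ]
[570 137] [394.4 135.3  52. ]
[605 121] [382.4 160.   52. ]
[632 122] [383.1 180.9  52. ]
[639 147] [402.  190.6  52. ]
lath 0.62
[419 343] [582.1  33.7  42. ]
[295 173] [424.  -79.3  42. ]
[329 146] [402.3 -51.6  42. ]
[436 301] [539.1  46.   42. ]
catch 0.66
[471 282] [506.1  62.3  76. ]
[479 289] [512.2  69.4  76. ]
[485 319] [539.1  77.4  76. ]
[430 392] [610.3  37.7  76. ]
[410 387] [605.2  19.9  76. ]
[406 374] [592.   15.6  76. ]
[449 279] [503.5  44.4  76. ]
[453 276] [500.9  47.4  76. ]
[428.3 324.5]
```

Run:
```python
from h import *
Y=np.pi-.04
plan([((500,-143,270),(np.pi,0,Y),6),((500,-143,197),(np.pi,0,Y),4)])
```

```text
-> [ 500. -143.  270.] n 6 step 29.7 mm 0.39 deg
[[-0.83, -1.39, 2.5, 0.0, 0.0, 0.39], [-0.83, -1.38, 2.5, 0.0, 0.0, 0.39], [-0.84, -1.38, 2.5, 0.0, 0.0, 0.39], [-0.85, -1.37, 2.5, 0.0, 0.0, 0.39], [-0.86, -1.36, 2.5, 0.0, 0.0, 0.39], [-0.87, -1.36, 2.5, 0.0, 0.0, 0.39]]
-> [ 500. -143.  197.] n 4 step 18.2 mm 0.0 deg
[[0.0, 0.0, 1.82, 0.0, 0.0, 0.0], [0.0, 0.0, 1.82, 0.0, 0.0, 0.0], [0.0, 0.0, 1.82, 0.0, 0.0, 0.0], [0.0, 0.0, 1.82, 0.0, 0.0, 0.0]]
```

>>> move_arm --pt "-0.83 -1.39 2.5 0 0 0.39" --pt "-0.83 -1.38 2.5 0 0 0.39" --pt "-0.84 -1.38 2.5 0 0 0.39" --pt "-0.85 -1.37 2.5 0 0 0.39" --pt "-0.86 -1.36 2.5 0 0 0.39" --pt "-0.87 -1.36 2.5 0 0 0.39" --pt "0 0 1.8 0 0 0" --pt "0 0 1.8 0 0 0" --pt "0 0 1.8 0 0 0" --pt "0 0 1.8 0 0 0"

```text
t: 6.2
eef_pos: [500.2, -143.2, 196.9]
tcp_rot: [-3.142, 0.0, 3.101]
force: [0.5, -0.1, -0.5]
finger_gap: 85.7
finger_force: 0.0
```

>>> move_arm --pt "0 0 0 0 0 0" --pt "0 0 0 0 0 0" --pt "0 0 0 0 0 0" --pt "0 0 0 0 0 0" --pt "0 0 0 0 0 0" --pt "0 0 0 0 0 0" --claw 1 --grip_force 40

```text
t: 6.8
eef_pos: [500.3, -143.2, 198.8]
tcp_rot: [-3.141, 0.002, 3.101]
force: [-0.2, 1.2, 6.9]
finger_gap: 34.9
finger_force: 41.3
```

Run:
```python
from h import *
Y=np.pi-.08
plan([((500,-143,320),(np.pi,0,np.pi-.04),4),((498,338,320),(np.pi,0,Y),12),((498,338,190),(np.pi,0,Y),5)],start=((500,-143,197),(np.pi,0,np.pi-.04)))
```

```text
-> [ 500. -143.  320.] n 4 step 30.8 mm 0.0 deg
[[0.0, 0.0, -3.08, 0.0, 0.0, 0.0], [0.0, 0.0, -3.08, 0.0, 0.0, 0.0], [0.0, 0.0, -3.08, 0.0, 0.0, 0.0], [0.0, 0.0, -3.08, 0.0, 0.0, 0.0]]
-> [498. 338. 320.] n 12 step 40.1 mm 0.19 deg
[[0.18, 4.0, 0.0, 0.0, 0.0, 0.19], [0.19, 4.0, 0.0, 0.0, 0.0, 0.19], [0.2, 4.0, 0.0, 0.0, 0.0, 0.19], [0.22, 4.0, 0.0, 0.0, 0.0, 0.19], [0.23, 4.0, 0.0, 0.0, 0.0, 0.19], [0.24, 4.0, 0.0, 0.0, 0.0, 0.19], [0.26, 4.0, 0.0, 0.0, 0.0, 0.19], [0.27, 4.0, 0.0, 0.0, 0.0, 0.19], [0.28, 4.0, 0.0, 0.0, 0.0, 0.19], [0.3, 4.0, 0.0, 0.0, 0.0, 0.19]]
[[0.31, 4.0, 0.0, 0.0, 0.0, 0.19], [0.32, 4.0, 0.0, 0.0, 0.0, 0.19]]
-> [498. 338. 190.] n 5 step 26.0 mm 0.0 deg
[[0.0, 0.0, 2.6, 0.0, 0.0, 0.0], [0.0, 0.0, 2.6, 0.0, 0.0, 0.0], [0.0, 0.0, 2.6, 0.0, 0.0, 0.0], [0.0, 0.0, 2.6, 0.0, 0.0, 0.0], [0.0, 0.0, 2.6, 0.0, 0.0, 0.0]]
```

>>> move_arm --pt "0 0 -3.08 0 0 0" --pt "0 0 -3.08 0 0 0" --pt "0 0 -3.08 0 0 0" --pt "0 0 -3.08 0 0 0" --pt "0.18 4 0 0 0 0.19" --pt "0.19 4 0 0 0 0.19" --pt "0.2 4 0 0 0 0.19" --pt "0.22 4 0 0 0 0.19" --pt "0.23 4 0 0 0 0.19" --pt "0.24 4 0 0 0 0.19"

```text
t: 7.8
eef_pos: [498.4, 98.9, 321.2]
tcp_rot: [3.141, 0.0, 3.081]
force: [0.1, -0.4, 0.7]
finger_gap: 35.0
finger_force: 40.4
```

>>> move_arm --pt "0.26 4 0 0 0 0.19" --pt "0.27 4 0 0 0 0.19" --pt "0.28 4 0 0 0 0.19" --pt "0.3 4 0 0 0 0.19" --pt "0.31 4 0 0 0 0.19" --pt "0.32 4 0 0 0 0.19" --pt "0 0 2.6 0 0 0" --pt "0 0 2.6 0 0 0" --pt "0 0 2.6 0 0 0" --pt "0 0 2.6 0 0 0"

```text
t: 8.8
eef_pos: [497.6, 338.1, 216.1]
tcp_rot: [3.141, 0.0, 3.062]
force: [0.2, -0.0, -0.2]
finger_gap: 35.1
finger_force: 40.4
```

>>> move_arm --pt "0 0 2.6 0 0 0" --pt "0 0 0 0 0 0"

```text
t: 9.0
eef_pos: [496.4, 337.1, 188.0]
tcp_rot: [-3.137, -0.005, 3.062]
force: [-0.6, -0.6, -0.5]
finger_gap: 35.3
finger_force: 40.4
```

Run:
```python
from h import *
c=env.camera('top'); a=cv2.cvtColor(c['img'],cv2.COLOR_RGB2BGR)[150:330,60:360]; cv2.imwrite('pics/t2.png',cv2.resize(a,(800,480),interpolation=cv2.INTER_CUBIC))
for r in env.spot_point('offcut_center',c): print(r['confidence'],r['pixel'],at_z(c,r['pixel'],25))
```

```text
0.88 [497.7, 265.2] [ 454.56955563 -508.8356637    25.        ]
0.86 [414.7, 373.2] [ 204.24024775 -311.70473087   25.        ]
0.77 [194.9, 275.1] [416.70965636 195.01524781  25.        ]
0.71 [133.7, 241.1] [492.7918798  340.15055235  25.        ]
0.57 [292.4, 141.5] [742.3682386  -22.28432235  25.        ]
```

View pics/t2.png

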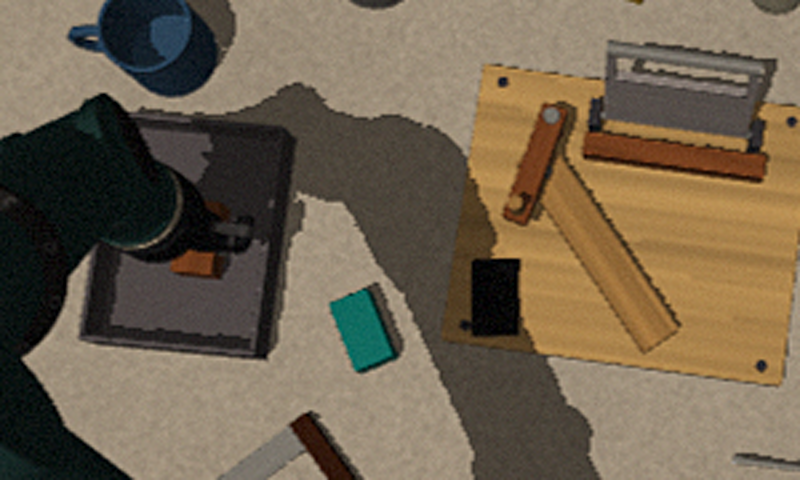

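>>> move_arm --pt "0 0 0 0 0 0" --pt "0 0 0 0 0 0" --pt "0 0 0 0 0 0" --pt "0 0 -2 0 0 0" --pt "0 0 -4 0 0 0" --pt "0 0 -4 0 0 0" --pt "0 0 -3.2 0 0 0" --claw -1

```text
t: 9.8
eef_pos: [498.2, 337.9, 325.7]
tcp_rot: [3.14, 0.002, 3.061]
force: [0.3, 0.9, -0.2]
finger_gap: 85.6
finger_force: 0.0
```

```bash
cat >> h.py <<'E'
jp=np.array([520.5,-37,-.1085])
def lp(th,s,off):  # point beside lath (world xy)
    return J(jp,31.5-s*np.sin(th)-off*np.cos(th),80-s*np.cos(th)+off*np.sin(th),0)[:2]
E
python3 - <<'E'
from h import *
s=env.sense();print(s['joints'].round(2),s['eef_pos'],s['tcp_rot'])
w=[]
pi=np.pi; y0=pi+jp[2]
a=lp(.87,118,46); print(a)
plan([((*a,320),(pi,0,y0-.87),10),((*a,199),(pi,0,y0-.87),4)])
E
```

```text
[-0.81  0.54  0.2   1.96 -0.17  0.65  0.98] [498.20126244 337.92048229 325.71881866] [3.13986323e+00 1.86140322e-03 3.06134611e+00]
[436.89744925  11.40734056]
-> [436.89744925  11.40734056 320.        ] n 10 step 33.2 mm 5.15 deg
[[0.35, -3.3, 0.05, 0.01, 0.01, 5.15], [0.05, -3.32, 0.05, 0.01, 0.01, 5.15], [-0.25, -3.31, 0.05, 0.01, 0.01, 5.15], [-0.54, -3.28, 0.05, 0.01, 0.01, 5.15], [-0.83, -3.22, 0.05, 0.01, 0.01, 5.15], [-1.12, -3.13, 0.05, 0.01, 0.01, 5.15], [-1.4, -3.01, 0.06, 0.01, 0.01, 5.15], [-1.66, -2.88, 0.06, 0.01, 0.01, 5.15], [-1.91, -2.72, 0.06, 0.01, 0.01, 5.15], [-2.15, -2.53, 0.06, 0.01, 0.01, 5.15]]
-> [436.89744925  11.40734056 199.        ] n 4 step 30.2 mm 0.0 deg
[[0.0, 0.0, 3.03, 0.0, 0.0, 0.0], [0.0, 0.0, 3.03, 0.0, 0.0, 0.0], [0.0, 0.0, 3.03, 0.0, 0.0, 0.0], [0.0, 0.0, 3.03, 0.0, 0.0, 0.0]]
```

>>> move_arm --pt "0.35 -3.3 0.05 0 0 5.15" --pt "0.05 -3.32 0.05 0 0 5.15" --pt "-0.25 -3.31 0.05 0 0 5.15" --pt "-0.54 -3.28 0.05 0 0 5.15" --pt "-0.83 -3.22 0.05 0 0 5.15" --pt "-1.12 -3.13 0.05 0 0 5.15" --pt "-1.4 -3.01 0.06 0 0 5.15" --pt "-1.66 -2.88 0.06 0 0 5.15" --pt "-1.91 -2.72 0.06 0 0 5.15" --pt "-2.15 -2.53 0.06 0 0 5.15" --claw 1

```text
t: 10.8
eef_pos: [436.3, 10.2, 318.2]
tcp_rot: [3.14, 0.0, 2.159]
force: [-0.4, -0.3, -1.1]
finger_gap: -0.0
finger_force: 0.0
```

>>> move_arm --pt "0 0 3 0 0 0" --pt "0 0 3 0 0 0" --pt "0 0 3 0 0 0" --pt "0 0 3 0 0 0" --pt "0 0 0 0 0 0"

```text
t: 11.3
eef_pos: [436.3, 11.2, 195.6]
tcp_rot: [-3.138, -0.003, 2.162]
force: [0.1, -0.5, 0.2]
finger_gap: 0.0
finger_force: 0.0
```

Run:
```python
from h import *
s=env.sense();print(s['joints'].round(2),s['eef_pos'],s['tcp_rot'],s['force'])
c=env.camera('wrist'); save(c,'w2.png')
pi=np.pi; y0=pi+jp[2]
w=[]
for i in range(1,13):
    th=.87*(1-i/12); sd=118+32*i/12; off=46 if i==0 else max(29,46-17*i/2)
    w.append(((*lp(th,sd,off),199),(pi,0,y0-th),1))
plan(w)
```

```text
[-0.22  0.65  0.12  2.37 -0.55  0.14  1.01] [436.28578771  11.1945923  195.60074141] [-3.13843298e+00 -2.98056131e-03  2.16183477e+00] [ 0.08332622 -0.5410061   0.15077025]
-> [442.37425303  -5.80651206 199.        ] n 1 step 18.1 mm 4.22 deg
[[-1.74, -0.46, -0.21, -0.09, -0.11, -4.22]]
-> [449.679072   -22.32872551 199.        ] n 1 step 18.1 mm 4.15 deg
[[-1.75, -0.44, 0.0, 0.0, 0.0, -4.15]]
-> [452.5821053  -32.12423185 199.        ] n 1 step 10.2 mm 4.15 deg
[[-0.92, -0.44, 0.0, 0.0, 0.0, -4.15]]
-> [456.33177487 -41.811862   199.        ] n 1 step 10.4 mm 4.15 deg
[[-0.94, -0.44, 0.0, 0.0, 0.0, -4.15]]
-> [460.92694446 -51.31975305 199.        ] n 1 step 10.6 mm 4.15 deg
[[-0.96, -0.44, 0.0, 0.0, 0.0, -4.15]]
-> [466.36046822 -60.57569677 199.        ] n 1 step 10.7 mm 4.15 deg
[[-0.98, -0.44, 0.0, 0.0, 0.0, -4.15]]
-> [472.61913895 -69.5076359  199.        ] n 1 step 10.9 mm 4.15 deg
[[-1.0, -0.44, 0.0, 0.0, 0.0, -4.15]]
-> [479.68367694 -78.04416585 199.        ] n 1 step 11.1 mm 4.15 deg
[[-1.02, -0.44, 0.0, 0.0, 0.0, -4.15]]
-> [487.52875971 -86.11503841 199.        ] n 1 step 11.3 mm 4.15 deg
[[-1.04, -0.44, 0.0, 0.0, 0.0, -4.15]]
-> [496.12309317 -93.65166431 199.        ] n 1 step 11.4 mm 4.15 deg
[[-1.06, -0.44, 0.0, 0.0, 0.0, -4.15]]
-> [ 505.42952384 -100.58761115  199.        ] n 1 step 11.6 mm 4.15 deg
[[-1.07, -0.44, 0.0, 0.0, 0.0, -4.15]]
-> [ 515.40519206 -106.85909341  199.        ] n 1 step 11.8 mm 4.15 deg
[[-1.09, -0.44, 0.0, 0.0, 0.0, -4.15]]
```

View pics/w2.png

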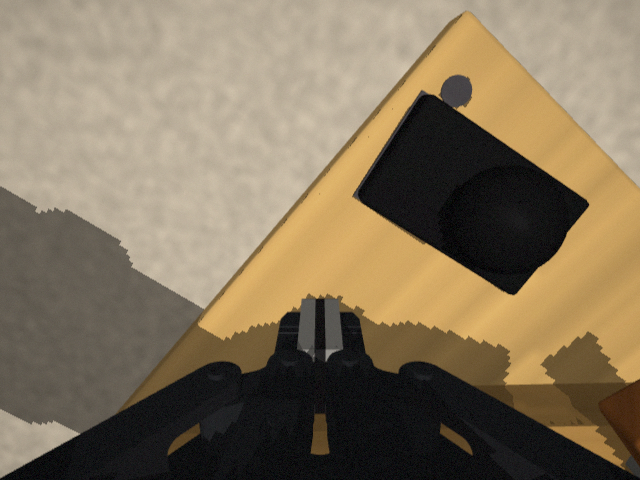

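>>> move_arm --pt "-1.74 -0.46 -0.2 0 0 -4.2" --pt "-1.75 -0.44 0 0 0 -4.15" --pt "-0.92 -0.44 0 0 0 -4.15" --pt "-0.94 -0.44 0 0 0 -4.15" --pt "-0.96 -0.44 0 0 0 -4.15" --pt "-0.98 -0.44 0 0 0 -4.15" --pt "-1.0 -0.44 0 0 0 -4.15" --pt "-1.02 -0.44 0 0 0 -4.15" --pt "-1.04 -0.44 0 0 0 -4.15" --pt "-1.06 -0.44 0 0 0 -4.15"

```text
t: 12.35
eef_pos: [496.8, -93.7, 201.8]
tcp_rot: [-3.14, 0.002, 2.891]
force: [-0.1, 1.3, -0.4]
finger_gap: -0.4
finger_force: 0.3
```

>>> move_arm --pt "-0.5 -0.22 0 0 0 -2.1" --pt "-0.5 -0.22 0 0 0 -2.1" --pt "-0.5 -0.22 0 0 0 -2.1" --pt "-0.5 -0.22 0 0 0 -2.1" --pt "0 0 0 0 0 0"

```text
t: 12.85
eef_pos: [515.3, -106.4, 199.7]
tcp_rot: [-3.141, 0.002, 3.035]
force: [-0.3, 0.6, -0.1]
finger_gap: 0.0
finger_force: 0.0
```

Run:
```python
from h import *
s=env.sense();print(s['joints'].round(2),s['eef_pos'],s['tcp_rot'],s['force'])
c=env.camera('top')
a=cv2.cvtColor(c['img'],cv2.COLOR_RGB2BGR)[150:300,210:385]; cv2.imwrite('pics/t3.png',cv2.resize(a,(700,600),interpolation=cv2.INTER_CUBIC))
```

```text
[ 0.1   0.68  0.02  2.17 -0.05  0.29  1.63] [ 515.26877849 -106.36723606  199.72939737] [-3.14136005e+00  1.70491952e-03  3.03498820e+00] [-0.26464932  0.56670971 -0.11851414]
```

View pics/t3.png

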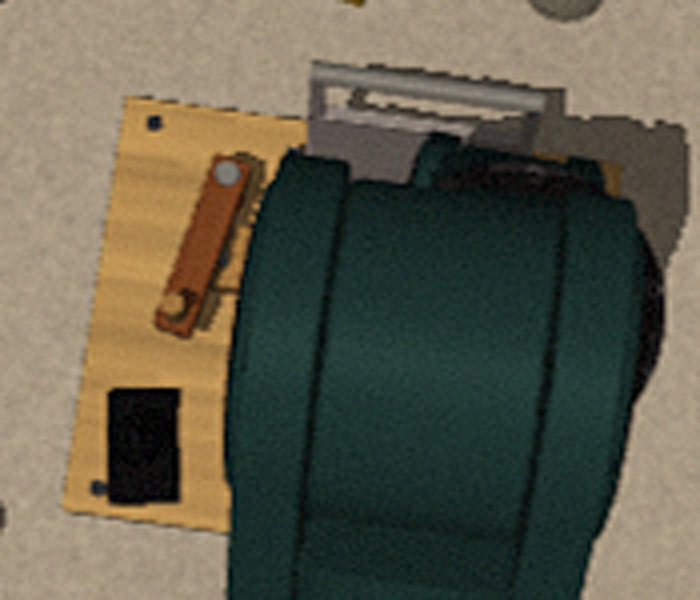

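>>> move_arm --pt "-0.2 0 0 0 0 0" --pt "-0.2 0 0 0 0 0" --pt "0 0 0 0 0 0"

```text
t: 13.2
eef_pos: [517.2, -106.3, 199.2]
tcp_rot: [3.142, -0.004, 3.034]
force: [-3.1, -0.3, 1.1]
finger_gap: -0.2
finger_force: 1.7
```

>>> move_arm --pt "-0.2 0 0 0 0 0" --pt "0 0 0 0 0 0"

```text
t: 13.4
eef_pos: [517.8, -106.4, 199.1]
tcp_rot: [3.141, -0.008, 3.034]
force: [-5.6, 1.4, 3.8]
finger_gap: -0.1
finger_force: 3.0
```

>>> move_arm --pt "-0.2 0 0 0 0 0" --pt "0 0 0 0 0 0"

```text
t: 13.6
eef_pos: [518.5, -106.5, 198.9]
tcp_rot: [3.141, -0.011, 3.034]
force: [-8.9, 0.6, 5.8]
finger_gap: -0.3
finger_force: 4.2
```

>>> move_arm --pt "0.5 0 0 0 0 0" --pt "1.5 0 0 0 0 0" --pt "2 0 0 0 0 0" --pt "0.5 0.6 -4 0 0 0" --pt "0.5 0.6 -4 0 0 0" --pt "0.5 0.6 -4 0 0 0" --pt "0.5 0.6 -4 0 0 0" --pt "0.5 0.6 -4 0 0 0" --pt "0 0.6 -2 0 0 0" --pt "0 0 0 0 0 0"

```text
t: 14.6
eef_pos: [463.5, -63.3, 423.2]
tcp_rot: [3.14, 0.011, 3.036]
force: [0.1, -1.3, -0.5]
finger_gap: 0.1
finger_force: 0.0
```

Run:
```python
from h import *
np.set_printoptions(precision=1,suppress=True)
s=env.sense(); c=env.camera('wrist'); save(c,'w3.png'); print(s['eef_pos'],s['tcp_rot'],s['force'],s['t'])
for k,z in dict(fence=46,lath=18,lath_end=30,flap_hinge=50,flap_bar=180,catch_pivot=58,catch_peg=92).items():
    for r in env.spot_point(k,c)[:1]:
        X=at_z(c,r['pixel'],z,s); d=X[:2]-jp[:2]; a=-jp[2]; print(k,round(r['confidence'],2),np.array(r['pixel']),X,'jig',np.array([[np.cos(a),-np.sin(a)],[np.sin(a),np.cos(a)]])@d)
```

```text
[463.5 -63.3 423.2] [3.1 0.  3. ] [ 0.1 -1.3 -0.5] 14.6
lath 0.43 [574.4 418.2] [738.3 185.2  18. ] jig [192.4 244.5]
lath_end 0.95 [245.  284.2] [ 539.6 -140.6   30. ] jig [  30.2 -100.9]
flap_bar 0.17 [101.8  23.5] [ 342.7 -148.6  180. ] jig [-164.6 -130.2]
catch_pivot 0.6 [442.9 338.6] [599.3  34.6  58. ] jig [70.6 79.7]
catch_peg 0.95 [486.6 271.5] [522.4  59.6  92. ] jig [-8.5 96.2]
```

View pics/w3.png

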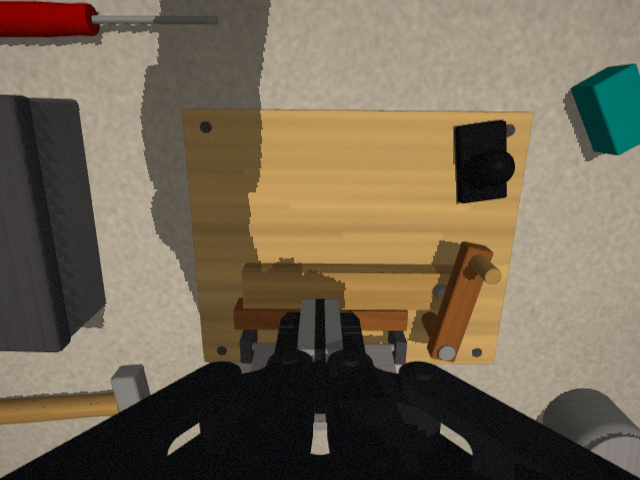

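Run:
```python
from h import *
np.set_printoptions(precision=1,suppress=True)
ct=env.camera('top'); cs=env.camera('side'); s=env.sense()
bar=lambda f:J(jp,85-130*np.cos(f),-27.5,50+130*np.sin(f))
for f in np.arange(1.7,2.1,.05): print(round(f,2),bar(f),proj(ct,bar(f)),proj(cs,bar(f)))
print('obs top 316.9,172.9 / 318.9,171.3 ; side 381.4,189.2 / 380.4,191.2')
for c in (ct,cs):
    for k,z in(('glue',0),('flap_bar',170)):
        for r in env.spot_point(k,c)[:1]: print(k,r['confidence'],r['pixel'],at_z(c,r['pixel'],z))
for n,c in(('t',ct),('s',cs)): save(c,'b'+n+'.png')
print(s['joints'].round(2))
```

```text
1.7 [618.7 -75.4 178.9] [316.  175.3] [377.5 190.2]
1.75 [625.1 -76.1 177.9] [316.4 172.5] [379.9 190.1]
1.8 [631.4 -76.7 176.6] [316.7 169.7] [382.3 190.1]
1.85 [637.6 -77.4 175. ] [317.  167.1] [384.6 190.2]
1.9 [643.8 -78.1 173. ] [317.4 164.5] [386.8 190.4]
1.95 [649.9 -78.8 170.8] [317.7 162.1] [389.  190.7]
2.0 [655.8 -79.4 168.2] [318.  159.7] [391.1 191.2]
2.05 [661.6 -80.  165.4] [318.3 157.5] [393.2 191.8]
2.1 [667.3 -80.6 162.2] [318.5 155.4] [395.1 192.4]
obs top 316.9,172.9 / 318.9,171.3 ; side 381.4,189.2 / 380.4,191.2
glue 0.67 [267.1, 209.0] [581.2  34.7   0. ]
flap_bar 0.9 [315.6, 171.0] [630.4 -74.7 170. ]
[-0.   0.2  0.1  2.2 -0.   0.7  1.5]
```

Run:
```python
from h import *
pi=np.pi;Y=pi/2+jp[2]
plan([((628,-76.5,430),(pi,0,Y),12),((628,-76.5,332),(pi,0,Y),5)])
```

```text
-> [628.  -76.5 430. ] n 12 step 13.9 mm 7.51 deg
[[-1.39, 0.05, -0.09, 0.0, 0.0, 7.51], [-1.37, 0.23, -0.09, 0.0, 0.0, 7.51], [-1.33, 0.4, -0.09, 0.0, 0.0, 7.51], [-1.27, 0.57, -0.09, 0.0, 0.0, 7.51], [-1.18, 0.74, -0.09, 0.0, 0.0, 7.51], [-1.07, 0.88, -0.09, 0.0, 0.0, 7.51], [-0.95, 1.02, -0.09, 0.0, 0.0, 7.51], [-0.81, 1.13, -0.09, 0.0, 0.0, 7.51], [-0.65, 1.23, -0.09, 0.0, 0.0, 7.51], [-0.49, 1.3, -0.09, 0.0, 0.0, 7.51]]
[[-0.31, 1.35, -0.09, 0.0, 0.0, 7.51], [-0.13, 1.38, -0.09, 0.0, 0.0, 7.51]]
-> [628.  -76.5 332. ] n 5 step 19.6 mm 0.0 deg
[[0.0, 0.0, 1.96, 0.0, 0.0, 0.0], [0.0, 0.0, 1.96, 0.0, 0.0, 0.0], [0.0, 0.0, 1.96, 0.0, 0.0, 0.0], [0.0, 0.0, 1.96, 0.0, 0.0, 0.0], [0.0, 0.0, 1.96, 0.0, 0.0, 0.0]]
```

>>> move_arm --pt "-1.39 0.05 -0.09 0 0 7.51" --pt "-1.37 0.23 -0.09 0 0 7.51" --pt "-1.33 0.4 -0.09 0 0 7.51" --pt "-1.27 0.57 -0.09 0 0 7.51" --pt "-1.18 0.74 -0.09 0 0 7.51" --pt "-1.07 0.88 -0.09 0 0 7.51" --pt "-0.95 1.02 -0.09 0 0 7.51" --pt "-0.81 1.13 -0.09 0 0 7.51" --pt "-0.65 1.23 -0.09 0 0 7.51" --pt "-0.49 1.3 -0.09 0 0 7.51" --claw -1

```text
t: 16.3
eef_pos: [600.8, -74.3, 428.5]
tcp_rot: [-3.141, -0.0, 1.719]
force: [0.1, 1.0, -0.3]
finger_gap: 85.6
finger_force: 0.0
```

>>> move_arm --pt "-0.31 1.35 -0.09 0 0 7.51" --pt "-0.13 1.38 -0.09 0 0 7.51" --pt "0 0 0 0 0 0" --pt "0 0 0 0 0 0"

```text
t: 16.7
eef_pos: [627.6, -76.2, 429.9]
tcp_rot: [-3.14, 0.0, 1.465]
force: [-0.7, -0.1, -0.4]
finger_gap: 85.5
finger_force: 0.0
```

Run:
```python
from h import *
np.set_printoptions(precision=2,suppress=True)
s=env.sense(); c=env.camera('wrist'); save(c,'w4.png'); print(s['eef_pos'],s['tcp_rot'],s['joints'],s['t'])
for f in (1.7,1.77,1.85,1.95):
    print(f,proj(c,J(jp,85-130*np.cos(f),-27.5,50+130*np.sin(f)),s))
for r in env.spot_point('flap_bar',c)[:2]: print(r)
```

```text
[627.56 -76.15 429.93] [-3.14  0.    1.46] [-0.26  0.48  0.44  1.82 -0.25  0.9   0.19] 16.7
1.7 [305.91 253.83]
1.77 [322.17 252.98]
1.85 [340.17 251.58]
1.95 [361.4  249.23]
{'pixel': [318.3, 249.8], 'confidence': 0.64}
```

View pics/w4.png

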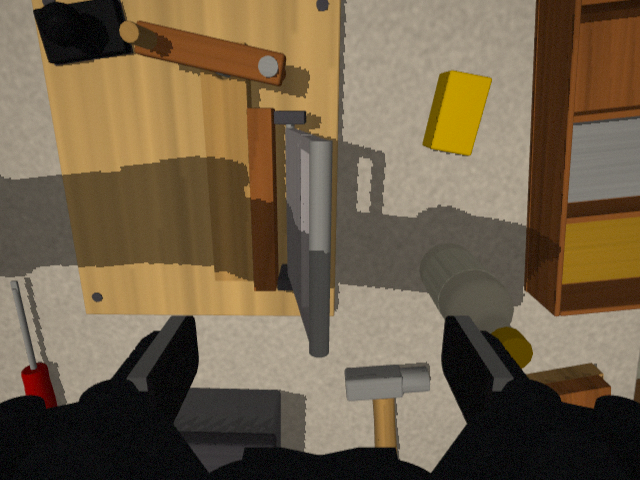

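>>> move_arm --pt "0 0 2 0 0 0" --pt "0 0 2 0 0 0" --pt "0 0 2 0 0 0" --pt "0 0 2 0 0 0" --pt "0 0 1.8 0 0 0" --pt "0 0 0 0 0 0"

```text
t: 17.4
eef_pos: [626.1, -76.1, 330.0]
tcp_rot: [-3.136, -0.0, 1.462]
force: [-0.2, 0.3, 0.7]
finger_gap: 85.4
finger_force: 0.0
```

>>> move_arm --pt "0 0 0 0 0 0" --pt "0 0 0 0 0 0" --pt "0 0 0 0 0 0" --pt "0 0 0 0 0 0" --pt "0 0 0 0 0 0" --pt "0 0 0 0 0 0" --pt "0 0 0 0 0 0" --pt "0 0 0 0 0 0" --claw 1 --grip_force 25

```text
t: 18.2
eef_pos: [628.3, -76.4, 332.9]
tcp_rot: [3.14, -0.0, 1.461]
force: [0.1, 0.6, 4.6]
finger_gap: 11.2
finger_force: 24.5
```

Run:
```python
from h import *
pi=np.pi;Y=pi/2+jp[2]
F=np.r_[np.linspace(1.773,.6,13)[1:],np.linspace(.6,0,13)[1:]]
b=lambda f:J(jp,85-130*np.cos(f),-27.5,50+130*np.sin(f))+[0,0,155.5]
R=Ro.from_euler('xyz',(pi,0,Y)); p=b(1.773); print(p)
rows=[]
for f in F: rows.append([float(v) for v in (R.inv().apply(b(f)-p)/10).round(2)]+[0,0,0]); p=b(f)
print(rows[:6]);print(rows[6:12]);print(rows[12:18]);print(rows[18:]); [print(round(f,2),b(f).round(1)) for f in (F[5],.6,F[17],0)]
```

```text
[627.97646532 -76.36983874 332.85143151]
[[-0.0, -1.26, -0.19, 0, 0, 0], [0.0, -1.27, -0.07, 0, 0, 0], [-0.0, -1.27, 0.05, 0, 0, 0], [0.0, -1.26, 0.18, 0, 0, 0], [0.0, -1.23, 0.3, 0, 0, 0], [0.0, -1.2, 0.42, 0, 0, 0]]
[[-0.0, -1.15, 0.53, 0, 0, 0], [-0.0, -1.1, 0.64, 0, 0, 0], [-0.0, -1.03, 0.75, 0, 0, 0], [0.0, -0.95, 0.84, 0, 0, 0], [0.0, -0.86, 0.93, 0, 0, 0], [0.0, -0.77, 1.01, 0, 0, 0]]
[[-0.0, -0.35, 0.55, 0, 0, 0], [0.0, -0.33, 0.56, 0, 0, 0], [-0.0, -0.3, 0.58, 0, 0, 0], [0.0, -0.27, 0.59, 0, 0, 0], [0.0, -0.24, 0.6, 0, 0, 0], [-0.0, -0.21, 0.62, 0, 0, 0]]
[[0.0, -0.18, 0.63, 0, 0, 0], [-0.0, -0.15, 0.63, 0, 0, 0], [-0.0, -0.11, 0.64, 0, 0, 0], [-0.0, -0.08, 0.64, 0, 0, 0], [0.0, -0.05, 0.65, 0, 0, 0], [0.0, -0.02, 0.65, 0, 0, 0]]
1.19 [553.6 -68.3 326. ]
0.6 [495.4 -61.9 278.9]
0.3 [478.6 -60.1 243.9]
0 [472.8 -59.5 205.5]
```

>>> move_arm --pt "0 -1.26 -0.19 0 0 0" --pt "0 -1.27 -0.07 0 0 0" --pt "0 -1.27 0.05 0 0 0" --pt "0 -1.26 0.18 0 0 0" --pt "0 -1.23 0.3 0 0 0" --pt "0 -1.2 0.42 0 0 0"

```text
t: 18.8
eef_pos: [551.9, -67.8, 325.1]
tcp_rot: [-3.141, -0.0, 1.462]
force: [0.9, 0.7, 0.7]
finger_gap: 11.0
finger_force: 24.9
```

>>> move_arm --pt "0 -1.15 0.53 0 0 0" --pt "0 -1.1 0.64 0 0 0" --pt "0 -1.03 0.75 0 0 0" --pt "0 -0.95 0.84 0 0 0" --pt "0 -0.86 0.93 0 0 0" --pt "0 -0.77 1.01 0 0 0"

```text
t: 19.4
eef_pos: [494.4, -61.5, 277.6]
tcp_rot: [-3.141, -0.0, 1.462]
force: [1.6, 1.9, -0.8]
finger_gap: 10.6
finger_force: 24.4
```

>>> move_arm --pt "0 -0.35 0.55 0 0 0" --pt "0 -0.33 0.56 0 0 0" --pt "0 -0.3 0.58 0 0 0" --pt "0 -0.27 0.59 0 0 0" --pt "0 -0.24 0.6 0 0 0" --pt "0 -0.21 0.62 0 0 0"

```text
t: 20.0
eef_pos: [478.3, -59.8, 243.0]
tcp_rot: [3.141, -0.0, 1.462]
force: [1.3, 2.8, 0.7]
finger_gap: 10.7
finger_force: 24.4
```

>>> move_arm --pt "0 -0.18 0.63 0 0 0" --pt "0 -0.15 0.63 0 0 0" --pt "0 -0.11 0.64 0 0 0"

```text
t: 20.3
eef_pos: [474.3, -59.4, 224.0]
tcp_rot: [3.14, -0.0, 1.462]
force: [3.7, 3.7, -0.5]
finger_gap: 10.6
finger_force: 24.4
```

>>> move_arm --pt "0 -0.08 0.64 0 0 0" --pt "0 -0.05 0.65 0 0 0" --pt "0 -0.02 0.5 0 0 0" --pt "0 0 0.15 0 0 0" --pt "0 0 0.15 0 0 0" --pt "0 0 0 0 0 0"

```text
t: 20.9
eef_pos: [473.0, -60.0, 205.7]
tcp_rot: [3.139, -0.001, 1.46]
force: [0.2, 3.4, 28.5]
finger_gap: 11.1
finger_force: 28.6
```

>>> move_arm --pt "0 0 0.2 0 0 0" --pt "0 0 0.2 0 0 0" --pt "0 0 0 0 0 0"

```text
t: 21.2
eef_pos: [472.9, -60.4, 202.0]
tcp_rot: [3.138, -0.001, 1.46]
force: [-0.1, 2.0, 31.8]
finger_gap: 10.8
finger_force: 31.0
```

>>> move_arm --pt "0 0 -0.2 0 0 0" --pt "0 0 0 0 0 0" --pt "0 0 0 0 0 0" --pt "0 0 0 0 0 0" --pt "0 0 0 0 0 0" --claw 0.3

```text
t: 21.7
eef_pos: [472.0, -59.5, 201.0]
tcp_rot: [-3.14, 0.0, 1.461]
force: [0.0, 0.5, -0.1]
finger_gap: 29.9
finger_force: 0.0
```

>>> move_arm --pt "0 0 -1 0 0 0" --pt "0 0 -2 0 0 0" --pt "0 0 -3 0 0 0" --pt "0 0 -3 0 0 0" --pt "0 0 -3 0 0 0" --pt "0 0 -3 0 0 0" --pt "0 0 -2 0 0 0" --pt "0 0 0 0 0 0"

```text
t: 22.5
eef_pos: [473.0, -59.6, 374.5]
tcp_rot: [3.136, -0.001, 1.462]
force: [0.2, 0.2, -0.8]
finger_gap: 29.7
finger_force: 0.0
```

Run:
```python
from h import *
np.set_printoptions(precision=2,suppress=True)
s=env.sense(); print(s['eef_pos'],s['tcp_rot'],s['joints'],s['t'])
ct=env.camera('top'); cs=env.camera('side'); c=env.camera('wrist')
a=-jp[2]; M=np.array([[np.cos(a),-np.sin(a)],[np.sin(a),np.cos(a)]])
for n,c in (('t',ct),('s',cs),('w',c)):
    for k,z in (('catch_peg',92),('flap_bar',50),('catch_pivot',58)):
        for r in env.spot_point(k,c)[:2]:
            X=at_z(c,r['pixel'],z,s); print(n,k,round(r['confidence'],2),r['pixel'],X,'jig',M@(X[:2]-jp[:2]))
A=cv2.resize(cv2.cvtColor(cs['img'],cv2.COLOR_RGB2BGR)[150:300,250:450],(800,600),interpolation=cv2.INTER_CUBIC); cv2.imwrite('pics/s5.png',A)
```

```text
[473.01 -59.62 374.46] [ 3.14 -0.    1.46] [-0.33  0.35  0.45  2.2  -0.26  0.63  0.21] 22.5
t catch_peg 0.74 [253.8, 225.0] [525.01  58.35  92.  ] jig [-5.84 95.28]
t flap_bar 0.7 [353.7, 144.7] [ 730.01 -167.07   50.  ] jig [ 222.37 -106.62]
t catch_pivot 0.55 [271.6, 194.7] [602.91  22.32  58.  ] jig [75.5  67.89]
s catch_peg 0.78 [316.3, 202.4] [529.07  61.3   92.  ] jig [-2.12 98.65]
s flap_bar 0.98 [317.0, 247.2] [468.62 -57.9   50.  ] jig [-49.31 -26.4 ]
s catch_pivot 0.78 [346.4, 208.1] [612.39  47.01  58.  ] jig [82.25 93.47]
s catch_pivot 0.6 [353.4, 241.8] [552.42 -88.19  58.  ] jig [ 37.27 -47.43]
w catch_peg 0.68 [388.0, 20.8] [523.45  57.25  92.  ] jig [-7.27 94.02]
w flap_bar 0.86 [318.9, 220.5] [473.38 -59.79  50.  ] jig [-44.37 -27.76]
w flap_bar 0.58 [428.7, 66.9] [555.18  34.31  50.  ] jig [26.76 74.64]
w catch_pivot 0.97 [509.0, 60.8] [603.39  31.92  58.  ] jig [74.94 77.49]
```

View pics/s5.png

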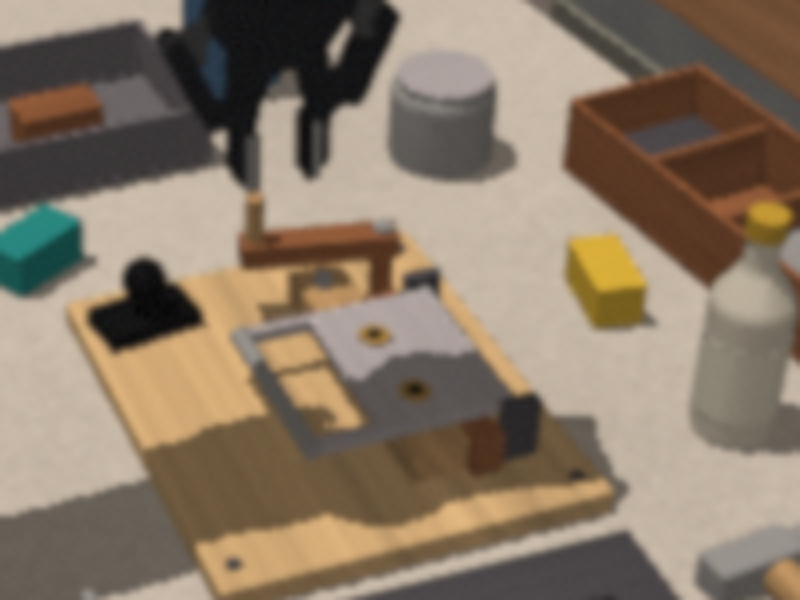

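Run:
```python
from h import *
pi=np.pi;Y=pi/2+jp[2]
plan([((521,59.5,330),(pi,0,Y),5),((521,59.5,255),(pi,0,Y),4)])
b=lambda f:J(jp,72-85*np.cos(f),78-85*np.sin(f),255)
F=np.linspace(-.215,1.57,21); R=Ro.from_euler('xyz',(pi,0,Y)); p=b(F[0])
rows=[]
for f in F[1:]: rows.append([float(v) for v in (R.inv().apply(b(f)-p)/10).round(2)]+[0,0,0]); p=b(f)
print(b(-.215),rows[:10],b(F[10]),rows[10:],b(F[-1]))
```

```text
-> [521.   59.5 330. ] n 5 step 27.0 mm 0.01 deg
[[2.47, 0.71, 0.82, -0.01, 0.0, -0.01], [2.47, 0.71, 0.82, -0.01, 0.0, -0.01], [2.47, 0.71, 0.82, -0.01, 0.0, -0.01], [2.47, 0.71, 0.82, -0.01, 0.0, -0.01], [2.47, 0.71, 0.82, -0.01, 0.0, -0.01]]
-> [521.   59.5 255. ] n 4 step 18.8 mm 0.0 deg
[[0.0, 0.0, 1.88, 0.0, 0.0, 0.0], [0.0, 0.0, 1.88, 0.0, 0.0, 0.0], [0.0, 0.0, 1.88, 0.0, 0.0, 0.0], [0.0, 0.0, 1.88, 0.0, 0.0, 0.0]]
[519.93208663  59.76504177 255.        ] [[-0.75, -0.13, -0.0, 0, 0, 0], [-0.76, -0.06, -0.0, 0, 0, 0], [-0.76, 0.01, 0.0, 0, 0, 0], [-0.75, 0.07, 0.0, 0, 0, 0], [-0.75, 0.14, 0.0, 0, 0, 0], [-0.73, 0.21, 0.0, 0, 0, 0], [-0.71, 0.27, 0.0, 0, 0, 0], [-0.68, 0.33, 0.0, 0, 0, 0], [-0.65, 0.39, 0.0, 0, 0, 0], [-0.61, 0.45, 0.0, 0, 0, 0]] [528.91560378 -13.05248871 255.        ] [[-0.57, 0.5, 0.0, 0, 0, 0], [-0.52, 0.55, 0.0, 0, 0, 0], [-0.47, 0.59, 0.0, 0, 0, 0], [-0.42, 0.63, 0.0, 0, 0, 0], [-0.36, 0.67, 0.0, 0, 0, 0], [-0.3, 0.7, 0.0, 0, 0, 0], [-0.23, 0.72, 0.0, 0, 0, 0], [-0.17, 0.74, 0.0, 0, 0, 0], [-0.1, 0.75, 0.0, 0, 0, 0], [-0.03, 0.76, 0.0, 0, 0, 0]] [591.25131706 -51.74816257 255.        ]
```

>>> move_arm --pt "2.47 0.71 0.82 0 0 0" --pt "2.47 0.71 0.82 0 0 0" --pt "2.47 0.71 0.82 0 0 0" --pt "2.47 0.71 0.82 0 0 0" --pt "2.47 0.71 0.82 0 0 0" --pt "0 0 1.9 0 0 0" --pt "0 0 1.9 0 0 0" --pt "0 0 1.9 0 0 0" --pt "0 0 1.8 0 0 0" --pt "0 0 0 0 0 0" --claw -1

```text
t: 24.1
eef_pos: [520.4, 59.6, 253.6]
tcp_rot: [-3.137, 0.001, 1.462]
force: [-0.1, 0.9, -0.3]
finger_gap: 85.2
finger_force: 0.0
```

>>> move_arm --pt "0 0 0 0 0 0" --pt "0 0 0 0 0 0" --pt "0 0 0 0 0 0" --pt "0 0 0 0 0 0" --pt "0 0 0 0 0 0" --pt "0 0 0 0 0 0" --pt "0 0 0 0 0 0" --pt "0 0 0 0 0 0" --claw 1 --grip_force 60

```text
t: 24.9
eef_pos: [521.2, 59.6, 256.1]
tcp_rot: [3.141, -0.001, 1.462]
force: [-1.1, 0.5, 6.0]
finger_gap: 11.1
finger_force: 58.5
```

>>> move_arm --pt "-0.75 -0.13 -0.1 0 0 0" --pt "-0.76 -0.06 -0.1 0 0 0" --pt "-0.76 0.01 0 0 0 0" --pt "-0.75 0.07 0 0 0 0" --pt "-0.75 0.14 0 0 0 0" --pt "-0.73 0.21 0 0 0 0" --pt "-0.71 0.27 0 0 0 0" --pt "-0.68 0.33 0 0 0 0" --pt "-0.65 0.39 0 0 0 0" --pt "-0.61 0.45 0 0 0 0"

```text
t: 25.9
eef_pos: [529.3, -14.1, 257.2]
tcp_rot: [-3.139, 0.0, 1.461]
force: [3.5, 1.9, -13.8]
finger_gap: 10.9
finger_force: 58.9
```

>>> move_arm --pt "-0.57 0.5 0 0 0 0" --pt "-0.52 0.55 0 0 0 0" --pt "-0.47 0.59 0 0 0 0" --pt "-0.42 0.63 0 0 0 0" --pt "-0.36 0.67 0 0 0 0" --pt "-0.3 0.7 0 0 0 0" --pt "-0.23 0.72 0 0 0 0" --pt "-0.17 0.74 0 0 0 0" --pt "-0.1 0.75 0 0 0 0" --pt "-0.03 0.7 0 0 0 0"

```text
t: 26.9
eef_pos: [589.1, -58.4, 257.1]
tcp_rot: [-3.137, 0.009, 1.458]
force: [-2.3, -8.0, -10.7]
finger_gap: 10.8
finger_force: 59.7
```

>>> move_arm --pt "0 0 0 0 0 0" --pt "0 0 0 0 0 0" --pt "0 0 0 0 0 0"

```text
t: 27.2
eef_pos: [590.5, -58.6, 257.2]
tcp_rot: [-3.142, 0.009, 1.457]
force: [-1.7, -11.0, -11.3]
finger_gap: 10.5
finger_force: 59.6
```

>>> move_arm --pt "0 0 0 0 0 0" --pt "0 0 0 0 0 0" --pt "0 0 0 0 0 0" --pt "0 0 0 0 0 0" --claw 0.2

```text
t: 27.6
eef_pos: [592.8, -51.4, 258.5]
tcp_rot: [3.139, -0.001, 1.462]
force: [-0.2, -0.1, 0.4]
finger_gap: 33.7
finger_force: 0.0
```

>>> move_arm --pt "0 0 -1 0 0 0" --pt "0 0 -2 0 0 0" --pt "0 0 -3 0 0 0" --pt "0 0 -3 0 0 0" --pt "3 -3 -3 0 0 0" --pt "3 -3 -3 0 0 0" --pt "3 -3 0 0 0 0" --pt "3 -3 0 0 0 0" --pt "3 0 0 0 0 0" --pt "0 0 0 0 0 0"

```text
t: 28.6
eef_pos: [490.3, 112.6, 406.3]
tcp_rot: [3.14, -0.004, 1.47]
force: [0.3, -0.8, 0.7]
finger_gap: 34.2
finger_force: 0.0
```

Run:
```python
from h import *
np.set_printoptions(precision=2,suppress=True)
s=env.sense(); print(s['eef_pos'],s['force'],s['t'])
cs=env.camera('side'); ct=env.camera('top'); a=-jp[2]; M=np.array([[np.cos(a),-np.sin(a)],[np.sin(a),np.cos(a)]])
for c in (cs,ct):
    for k,z in (('catch_peg',92),('flap_bar',50),('lath_end',30),('offcut_center',22)):
        for r in env.spot_point(k,c)[:1]:
            X=at_z(c,r['pixel'],z); print(k,round(r['confidence'],2),X,'jig',M@(X[:2]-jp[:2]))
A=np.hstack([cv2.resize(cv2.cvtColor(cs['img'],cv2.COLOR_RGB2BGR)[150:300,270:420],(400,400),interpolation=cv2.INTER_CUBIC),cv2.resize(cv2.cvtColor(ct['img'],cv2.COLOR_RGB2BGR)[150:300,220:370],(400,400),interpolation=cv2.INTER_CUBIC)]); cv2.imwrite('pics/s6.png',A)
```

```text
[490.28 112.65 406.26] [ 0.3  -0.82  0.73] 28.6
catch_peg 0.55 [587.22 -57.34  92.  ] jig [ 68.53 -13.  ]
flap_bar 0.64 [474.23 -51.45  50.  ] jig [-44.43 -19.38]
lath_end 0.74 [ 542.03 -138.28   30.  ] jig [ 32.37 -98.36]
offcut_center 0.92 [ 200.99 -306.62   22.  ] jig [-288.44 -302.63]
flap_bar 0.7 [472.31 -56.4   50.  ] jig [-45.81 -24.5 ]
lath_end 0.66 [ 544.39 -141.96   30.  ] jig [  35.12 -101.76]
offcut_center 0.97 [494.59 343.39  22.  ] jig [-66.95 375.35]
```

View pics/s6.png

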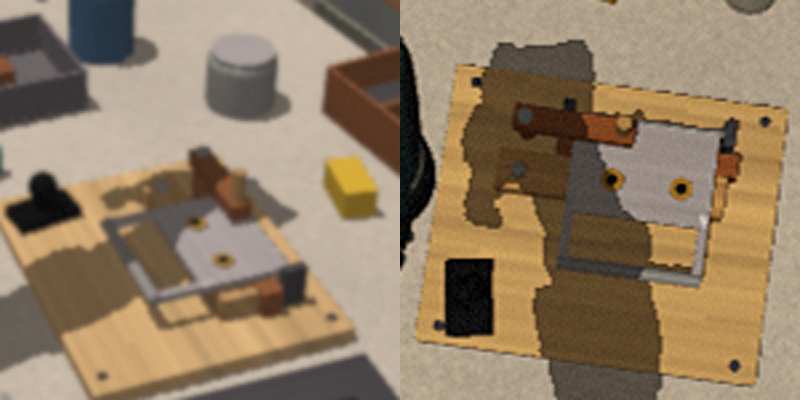

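The side and top views show the catch across the closed flap, the lath flush at the fence, the offcut in the tray and the gripper clear.

```bash
python3 -c "
from rig import env
print(env.finish_job())"
```

```text
the job is handed in; nothing more can be done
None
```

I handed the job in at about 29 s of the 72 s allowed: the last pictures show the offcut in the tray, the lath flush along the fence, the flap lowered flat under grip and the catch turned across it; the hand-in returned no verdict.

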